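Demagnetise the big screwdriver

ROBOT

A 6-joint arm with a two-finger parallel gripper is mounted at the origin on the work surface. World frame = base frame: x ahead of the robot, y to its left, z up, the work surface at z = 0. Lengths are in m, angles in rad, forces in N, time in s.
With the tool pointing down it reaches from about 0.3 to 0.75 m from the base axis. Payload 8.5 kg.
Tool frame: the origin (TCP) lies at the very end of the fingers, on their centre line; the grasp point (between the pads) lies env.grasp_offset behind it (env.grasp_offset is the distance from the TCP to the grasp point, in m); z points along the fingers, y is the line along which they close (so a half turn about z gives the same grasp; the last joint's range is limited). The gripper opens to 88 mm and grips with 3 to 60 N. Pads are 18 mm wide; open, the fingers measure 123 mm over their backs; the gripper's body (75 mm by 187 mm) begins 45 mm behind the grasp point.
Start: joints at [0.932, 0.381, 1.297, -0, 1.464, -0.215], TCP at [0.226, 0.501, 0.207] pointing down, gripper open.
Joint ranges: [-3.11, 3.11], [-0.89, 2.33], [0.22, 2.48], [-1.42, 4.56], [0.17, 2.85], [-2.88, 2.88]. Speed limits (rad/s): [2.39, 2.39, 3.14, 3.14, 3.14, 3.14].

INTERFACE

Orientations are given as [roll, pitch, yaw] about the fixed x, y, z axes, in that order (R = Rz(yaw) Ry(pitch) Rx(roll)).
In Python, from station import monitor, vision, finish_job, env gives the robot as it stands.
- The arm moves only by the tool jog_arm, never from a script. Its argument "moves" is a list of rows, each a list of 3 entries, a list of its own where there are three numbers: the shift along the tool's x, y, z in mm, then the turn, a rotation vector about the tool's x, y, z in rad, then the finger opening in mm, from 0 to 88.1. A call has 1 to 20 rows; each row shifts and turns the commanded pose from where the row before left it, along the tool's axes as they then stand; what a row does not reach is not made up. A row lasts 1/10 s, in which the tool goes at most 50 mm and 8.59 degrees, less where a joint would pass 70% of its speed; a pose out of reach is approached as far as the arm can. A call is refused whole if a number of a shift passes 50 or a number of a turn 0.15, either way. A call with a gripper value outside its range is refused whole. The fingers move at their own pace and stop on an object; "force" is the grip in N (left out, the last holds). Time passes only in rows, so rows that do not move let the fingers close. It gives the time, the measured TCP pose, the force, the opening and the grip force at its end, in the units of the state.
- monitor.get_obs(): the state, without advancing time (a new reading comes with each control period).
- vision.grab_frame(name): name is "side" or "top"; returns the picture (400x640x3 uint8, red, green, blue); there is no depth.
- vision.calibration(name): a dict with "camera_matrix" (3x3 intrinsics, pixels), "R" (3x3) and "t" (3): a world point X has camera coordinates R X + t. Camera axes: x right, y down, z forward; pixel columns grow to the right and rows downward; lengths in m; the calibration is good to about 2 mm. A picture is of the moment at which its call begins. calibration takes no time and is no camera call.
- finish_job(): hands the job in; it is judged then, once.
Trained networks look in the newest picture that a camera, given by its name, has taken for a name from the list of things; names that differ only in an ending like _2 or _b are one class to them, and where a whole thing is asked for, a point or a joint stands for the part that bears it (a point fixed in the world has none). Each returns a list of dicts, best first, with "p" (0 to 1); they miss things now and then, are a little off and sometimes report something else, mostly with a low value. They report only what shows in the picture. A call takes as long as a camera call. They do not tell look-alikes from the thing itself.
- vision.cut_out(camera, thing): "pixels" (400x640 bool, what is visible of it) and "rect" ([centre column, centre row, width, height] in pixels, round what is visible of it).
The state is a dict: "t": time; "joint_pos": joint angles; "joint_velocities": joint speeds; "joint_torque": joint torques, N m; "tool_pos": TCP position; "eef_rot": TCP orientation; "ft_force": force on the tool from outside, world axes, zero at the start; "ft_torque": the same for the moment, N m; "width": finger opening in m; "grip_force": force on a finger pad.
Only numpy, scipy, OpenCV 4.12 (cv2) and the standard library are available. Lean on these libraries where they do the work, as an engineer would, in place of code of your own. Each camera call takes 0.05 s, during which the arm holds its last target. There are 200 camera calls.

TASK

Flip the demagnetiser's toggle switch fully over to on, the side away from the robot. Then take the big screwdriver from the rack, dip its blade tip well down into the open coil pot and keep it there for a second, and hang it back upright in a free rack slot with its collar resting on the rack. Be gentle with the pot, leave the demagnetiser switched on, and leave the other tools and parts where they are.

Things in the scene. Friction and masses are not known exactly. Their poses are not given: they have to be found in the camera images.
- driver: Big screwdriver, 200 mm long, about 120 g, hanging blade down in one of the three rack slots; thicker and taller than the two others. Origin: centre of the underside of the collar, z up. Collar 36 mm across, 10 mm high; straight round handle 30 mm across from 16 to 93 mm above the origin, top at 105 mm. Blade 8 mm across, ending 95 mm below the origin. Round: its yaw does not matter.
- driver_tip (a point): Lowest point of the big screwdriver's blade, 95 mm below the collar's underside.
- small_a: A small screwdriver, same materials, bystander: handle 20 mm in diameter and 70 mm high above a 26 mm collar, blade 6 mm in diameter and 75 mm long. Hangs in another slot. Origin: centre of the collar's underside.
- small_b: A second small screwdriver, the same as small_a, hanging in the remaining slot.
- rack: Fixed aluminium rack, 252 mm long (y), 76 mm deep (x). Its top is a 6 mm plate, upper face 115 mm above the bench, with three slots 80 mm apart, 18 mm wide, open to the rack's front (-x) and ending 9 mm past the slot centre. Origin: on the bench under the middle slot's centre; z up. Grip a handle with fingers in front and behind (closing along x), clear of the neighbours.
- slot0 (a point): Centre of the rack slot at the rack's -y end, on the plate's upper face (115 mm up). A hanging screwdriver's origin lies here within some mm. Same axes as the rack.
- slot1 (a point): Centre of the middle slot, same height.
- slot2 (a point): Centre of the slot at the rack's +y end, same height.
- demag: Fixed tool demagnetiser: a grey base 120 mm (x) by 200 mm (y), 15 mm high, carrying a black open pot with copper windings and, beside it, a toggle switch. Origin: centre of the base's underside, z up; its front is -x, roughly towards the robot. The pot stands 45 mm from the origin towards -y, the switch pivot 60 mm towards +y.
- pot_rim (a point): Centre of the round coil pot's open mouth, 90 mm above the bench. The mouth is 76 mm in diameter inside, the wall 4 mm thick, the inner floor 70 mm below the rim. Same axes as the demagnetiser.
- switch_tip (a point): Centre of the 26 mm black ball on the toggle lever's end. The lever, a 10 mm bar, is 80 mm long and pivots about the demagnetiser's y axis, 37 mm above the bench, on a 70 x 50 mm block 40 mm high. Off, it leans 0.5 rad to the front (-x); on, 0.5 rad to the back (+x). The ball is then 107 mm above the bench, 38 mm before or behind the pivot; midway 117 mm up.
- switch (a joint): Toggle switch angle, rad: 0 is off (ball leaning to the front), 1.0 is fully on (ball leaning to the back), with a stop at each end. It moves with about 1 N at the ball and stays where it is left; closed fingers can push it over.
- sensor_case: Bystander: open green metal sensor case, 60 x 75 x 50 mm, standing on the bench. Origin: centre of its underside.
- spray: Bystander: small spray can, 52 mm in diameter, 120 mm high, standing on the bench. Origin: centre of its underside.
Things that resemble listed ones, but are neither listed nor needed, are in the scene too. Leave any green, purple or white look-alike of the driver alone.

How it is judged:
By the outcome, as a careful person would: the job done as asked, in the order asked, and still so for the second after the job is handed in, with the robot touching nothing.
It also fails if it takes over 72 s, if anything falls off the work surface, if the arm or the gripper's body presses on something with over 40 N, if the wrist force passes 120 N, or if a joint passes its speed limit or range.

## Working session

There is one attempt and no reset: what is moved stays moved. The work goes in short steps, Python scripts to look and compute and a tool call to move; the robot and the scene stay as the last step left them, time stands still between calls to the robot, and variables do not carry over. Pictures are saved under pics/ and viewed, at most 15 in all, crops included, and the job is handed in when it is done.

Besides the shell and the picture viewer there is one more tool, called after "Emit:" as name(argument=value, ...) on one line, values as JSON. jog_arm: Moves the arm, as the interface text tells. Its arguments: {"type":"object","properties":{"moves":{"type":"array","items":{"type":"array"}},"force":{"type":"number"}},"required":["moves"]}

```bash
mkdir -p pics
cat > h.py <<'E'
import numpy as np, cv2
from station import monitor, vision, finish_job, env
def cal(n):
    c=vision.calibration(n); return [np.array(c[k],float) for k in("camera_matrix","R","t")]
def proj(n,X):
    K,R,t=cal(n); p=K@(R@np.array(X)+t); return p[:2]/p[2]
def atz(n,uv,z):
    K,R,t=cal(n); d=R.T@np.linalg.inv(K)@np.array([uv[0],uv[1],1.]); o=-R.T@t
    return o+d*(z-o[2])/d[2]
def tri(a,b):
    A=[];B=[]
    for n,uv in(("side",a),("top",b)):
        K,R,t=cal(n); d=R.T@np.linalg.inv(K)@np.array([uv[0],uv[1],1.]);d/=np.linalg.norm(d);o=-R.T@t
        P=np.eye(3)-np.outer(d,d);A.append(P);B.append(P@o)
    return np.linalg.solve(sum(A),sum(B))
def save(n,f):
    im=vision.grab_frame(n); cv2.imwrite('pics/'+f,im[:,:,::-1]); return im
E
python3 - <<'E'
from h import *
np.set_printoptions(precision=3,suppress=True)
for n in("side","top"):
    save(n,n+'0.png'); K,R,t=cal(n); print(n,K[0,0],-R.T@t,R[2])
    for th in("driver","small_a","rack","demag","switch_tip","sensor_case","spray"):
        for r in vision.cut_out(n,th)[:4]: print(th,round(r["p"],2),np.round(r["rect"],1),r["pixels"].sum())
print(env.grasp_offset, monitor.get_obs())
E
```

```text
side 437.5901509275609 [ 0.407 -0.833  0.683] [ 0.207  0.796 -0.569]
driver 0.93 [264.9 295.8  21.4  85.1] 1084
driver 0.89 [313.2 261.4  21.4  83.3] 905
driver 0.79 [372.1 269.2  22.1  80.5] 896
driver 0.78 [362.4 245.8  23.3  74.5] 717
small_a 0.73 [300.8 229.7  12.5  33.2] 333
small_a 0.59 [328.6 284.2  14.1  37.8] 432
small_a 0.44 [318.4 299.9  79.5 137.6] 4654
rack 0.88 [317.4 296.1  81.5 136.3] 4577
demag 0.82 [275.7 172.1  44.2  68.3] 1979
demag 0.45 [312.6 261.9  18.1  90.2] 910
switch_tip 0.61 [270.4 149.4  16.6  27. ] 109
sensor_case 0.81 [380.2 191.1  25.3  26.6] 643
spray 0.86 [393.6 225.2  27.5  49. ] 1154
top 459.4774973275682 [ 0.541 -0.005  1.05 ] [ 0.081  0.013 -0.997]
driver 0.95 [452.  196.9  35.6  19.6] 459
driver 0.75 [419.1 196.9  25.1  21. ] 406
driver 0.72 [462.2 301.2  34.4  19.5] 477
driver 0.57 [446.  250.   28.7  19. ] 416
small_a 0.72 [403.  253.3  17.8  12.1] 177
small_a 0.58 [438.1 250.  136.   46.4] 3901
small_a 0.51 [486.1 248.6  24.3  14.8] 226
rack 0.85 [438.6 248.7 133.7  50.9] 3601
demag 0.76 [218.4 248.8  98.8  68.3] 4765
demag 0.43 [401.1 255.9  14.2  11.2] 174
demag 0.2 [359.8 145.7  23.9  34.3] 684
switch_tip 0.66 [177.4 257.2  20.2  23.4] 211
switch_tip 0.58 [439.2 247.9 131.6  48. ] 3835
sensor_case 0.67 [272.8 137.1  43.   40. ] 1041
spray 0.89 [359.5 146.8  20.4  32.7] 678
0.0187 {'t': 0.8, 'joint_pos': array([ 0.932,  0.381,  1.297, -0.   ,  1.464, -0.215]), 'joint_velocities': array([-0.001,  0.001,  0.   , -0.   ,  0.003,  0.001]), 'joint_torque': array([ -0.001, -43.777, -22.472,   0.071,   0.031,  -0.   ]), 'tool_pos': array([0.226, 0.501, 0.207]), 'eef_rot': array([3.142, 0.   , 2.718]), 'ft_force': array([-0.015,  0.667,  0.501]), 'ft_torque': array([-0.006, -0.028,  0.044]), 'grip_force': 0.0, 'width': 0.0882974732216177}
```

View pics/side0.png

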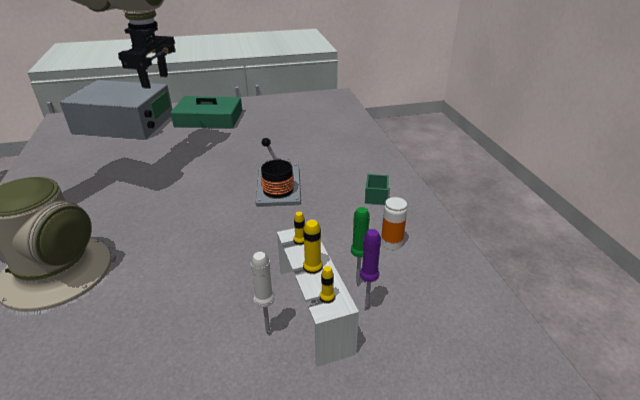

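View pics/top0.png

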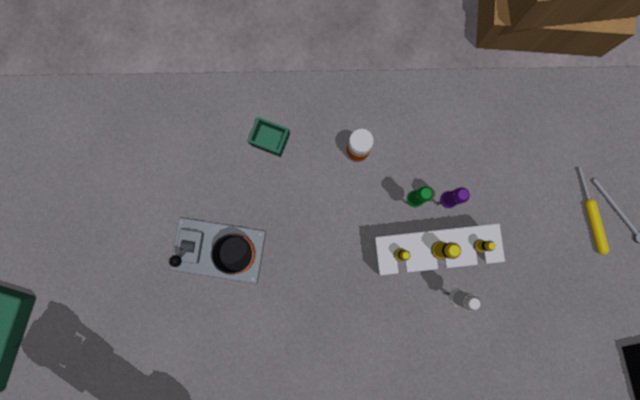

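The side picture shows the yellow driver in the middle slot, around (313,245). The white look-alike stands in front of the rack at (262,280), and the green and purple ones stand behind it. The top picture shows the rack at (439,249), the driver top at (447,250), the pot at (233,253) and the ball at (176,260), leaning to the front.

Run:
```python
from h import *
np.set_printoptions(precision=4,suppress=True)
T=cv2.imread('pics/top0.png');S=cv2.imread('pics/side0.png')
a=cv2.resize(T[205:320,360:520],None,fx=5,fy=5,interpolation=2)[:575]
b=cv2.resize(T[205:295,160:280],None,fx=5,fy=5,interpolation=2)
cv2.imwrite('pics/rackcrop.png',a);cv2.imwrite('pics/demagcrop.png',b)
# yellow handle tops and dark ball etc
print('ball tri',tri((266,142.3),(176,260.3)))
# lookalikes: vertical, at bench?
for n in("side","top"):
  for th in("rack","demag"):
    r=vision.grab_frame(n) is None or vision.cut_out(n,th)[0]
    m=r["pixels"].astype(np.uint8)
    c=max(cv2.findContours(m,0,2)[0],key=cv2.contourArea)
    q=cv2.approxPolyDP(cv2.convexHull(c),3,True)[:,0]
    z=.115 if th=="rack" else .015
    print(n,th,[ (tuple(p),atz(n,p,z)[:2].round(3)) for p in q.tolist()])
    mr=cv2.minAreaRect(c); print(mr)
  hsv=cv2.cvtColor(T if n=="top" else S,cv2.COLOR_BGR2HSV)
  for nm,lo,hi in(("yel",(20,120,60),(33,255,255)),("cu",(3,120,60),(18,255,255))):
    k,l,st,ce=cv2.connectedComponentsWithStats(cv2.inRange(hsv,lo,hi))
    print(n,nm,[(s.tolist(),c.round(1).tolist()) for s,c in zip(st[1:],ce[1:]) if s[4]>20])
```

```text
ball tri [0.5121 0.2912 0.1102]
side rack [((322, 245), array([ 0.561, -0.187])), ((358, 312), array([ 0.579, -0.367])), ((355, 354), array([ 0.55 , -0.444])), ((317, 366), array([ 0.489, -0.45 ])), ((309, 309), array([ 0.501, -0.341]))]
((332.61944580078125, 304.015380859375), (119.93753814697266, 48.54753494262695), 83.2901611328125)
side demag [((263, 139), array([0.523, 0.504])), ((268, 139), array([0.54, 0.5 ])), ((298, 166), array([0.603, 0.3  ])), ((300, 204), array([0.57 , 0.103])), ((256, 205), array([0.457, 0.126]))]
((278.0, 172.0), (68.0, 44.0), 90.0)
side yel [([294, 212, 10, 11, 87], [298.5, 217.1]), ([294, 220, 28, 52, 818], [309.8, 245.5]), ([322, 266, 11, 13, 114], [326.9, 272.5]), ([320, 284, 15, 17, 193], [326.9, 292.7])]
side cu [([261, 174, 33, 21, 404], [277.3, 186.0]), ([382, 216, 24, 27, 443], [392.6, 231.0])]
top rack [((499, 226), array([ 0.575, -0.366])), ((502, 261), array([ 0.504, -0.369])), ((381, 275), array([ 0.478, -0.125])), ((373, 271), array([ 0.487, -0.109])), ((371, 238), array([ 0.553, -0.106]))]
((436.4316711425781, 249.8543243408203), (39.531959533691406, 131.5236053466797), 83.95590209960938)
top demag [((179, 221), array([0.597, 0.316])), ((198, 220), array([0.599, 0.273])), ((264, 231), array([0.572, 0.123])), ((256, 280), array([0.463, 0.141])), ((171, 269), array([0.489, 0.332])), ((169, 258), array([0.514, 0.337]))]
((216.68917846679688, 250.36485290527344), (91.57023620605469, 53.75846862792969), 9.462321281433105)
top yel [([585, 199, 24, 56, 644], [596.4, 226.3]), ([475, 240, 9, 12, 77], [478.5, 245.7]), ([432, 242, 13, 17, 155], [437.8, 249.8]), ([444, 243, 16, 15, 187], [451.7, 250.2]), ([484, 242, 11, 8, 73], [489.2, 245.5]), ([395, 249, 15, 12, 117], [401.6, 254.7])]
top cu [([477, 0, 163, 56, 6108], [560.2, 25.9]), ([347, 147, 21, 14, 99], [355.1, 155.8]), ([238, 235, 17, 37, 137], [248.9, 252.8])]
```

View pics/rackcrop.png

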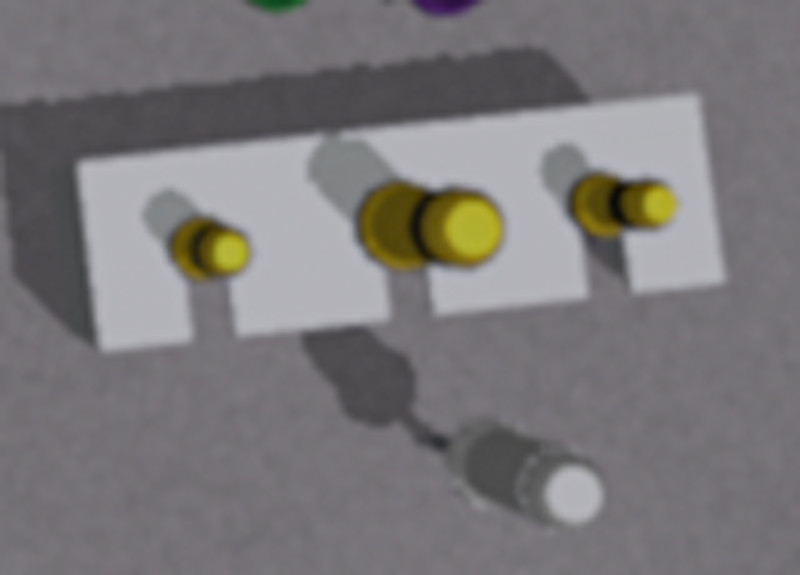

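View pics/demagcrop.png

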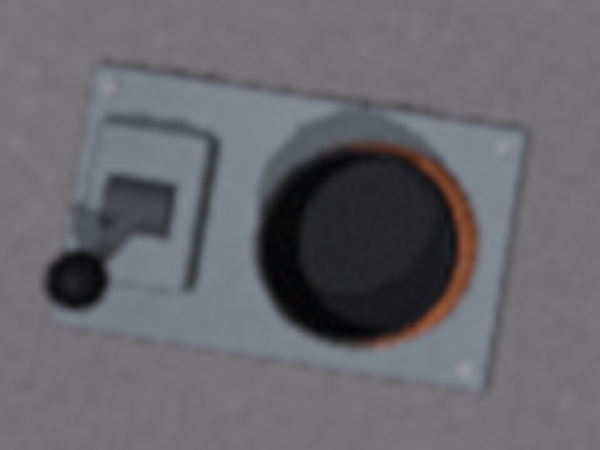

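The crops show the rack corners at about (78,160), (697,95), (725,282) and (103,352) in crop pixels, with the driver's top at (462,228). The demag corners are at (103,62), (528,130), (487,388) and (55,322). The pot rim is centred near (358,246), and the ball is at (76,279).

Run:
```python
from h import *
np.set_printoptions(precision=4,suppress=True)
def fit(c,o,z,L,W):
    P=np.array([atz("top",np.array(p)/5+o,z)[:2] for p in c]); 
    print(P.tolist(),[np.linalg.norm(P[i]-P[i-1]).round(4) for i in range(4)])
    d=(P[0]-P[1])+(P[3]-P[2]) # +y direction
    yaw=np.arctan2(-d[0],d[1]); return P.mean(0),yaw
o=np.array([360,205]);od=np.array([160,205])
rc,ry=fit([(78,160),(697,95),(725,282),(103,352)],o,.115,0,0)
dc,dy=fit([(103,62),(528,130),(487,388),(55,322)],od,.015,0,0)
print('rack',rc,ry,'demag',dc,dy)
R=lambda a:np.array([[np.cos(a),-np.sin(a)],[np.sin(a),np.cos(a)]])
pot=dc+R(dy)@[0,-.045]; piv=dc+R(dy)@[0,.06]
print('pot from base',pot,'rim direct',atz("top",np.array([358,246])/5+od,.09))
print('pivot',piv,'ball pred',piv+R(dy)@[-.038,0],'ball top',atz("top",np.array([76,279])/5+od,.107))
print('driver collar',atz("top",np.array([402,225])/5+o,.125),'top',atz("top",np.array([462,228])/5+o,.215), 'tri',tri((312.5,224),np.array([462,228])/5+o))
# consistency in side view
for nm,X in(("pot rim",[*pot,.09]),("ball",[*(piv+R(dy)@[-.038,0]),.107]),("rackc",[*rc,.115])): print(nm,proj("side",X),proj("top",X))
f=atz("top",np.array([410,303])/5+o,.115); print('slot1 mouth',f, R(ry).T@(f[:2]-rc))
d=atz("top",np.array([462,228])/5+o,.217)[:2]; print('driver side proj top/collar',proj("side",[*d,.22]),proj("side",[*d,.12]), 'in rack frame',R(ry).T@(d-rc))
print('white top',tri((260,256),np.array([573,493])/5+o),'green',tri((361.5,212),(425,194)),'purple',tri((372,234),(461,195)))
```

```text
[[0.5549251728576372, -0.11582379584355132], [0.5785757716955193, -0.36649131492600867], [0.503271693914878, -0.3744968615016586], [0.47768846323888486, -0.12426253604348077]] [np.float64(0.0777), np.float64(0.2518), np.float64(0.0757), np.float64(0.2515)]
[[0.6052567348003521, 0.31224323915912344], [0.5724447484934669, 0.11951075047476277], [0.45748437202904624, 0.13803135725564983], [0.48858150943985384, 0.3323038029132597]] [np.float64(0.1184), np.float64(0.1955), np.float64(0.1164), np.float64(0.1967)]
rack [ 0.5286 -0.2453] 0.09797566828340747 demag [0.5309 0.2255] -0.1636607140518488
pot from base [0.5236 0.1811] rim direct [0.5226 0.1815 0.09  ]
pivot [0.5407 0.2847] ball pred [0.5032 0.2909] ball top [0.5107 0.2939 0.107 ]
driver collar [ 0.5275 -0.2433  0.125 ] top [ 0.5276 -0.2416  0.215 ] tri [ 0.5291 -0.2419  0.215 ]
pot rim [276.2624 167.0495] [231.7761 253.7325]
ball [262.8919 143.7068] [176.6064 264.4468]
rackc [312.6658 267.6051] [440.0997 249.3904]
slot1 mouth [ 0.4961 -0.248   0.115 ] [-0.0326  0.0004]
driver side proj top/collar [310.5856 221.6235] [311.6083 264.1987] in rack frame [-0.0006  0.0043]
white top [ 0.4319 -0.2834  0.1982] green [ 0.6338 -0.2006  0.1931] purple [ 0.6314 -0.2677  0.1929]
```

Emit:
jog_arm(moves=[[[0, 0, 0], [0, 0, -0.13], 0], [[0, 0, 0], [0, 0, -0.13], 0], [[-22, -13.3, 0], [0, 0, 0], 0], [[-22, -13.3, 0], [0, 0, 0], 0], [[-22, -13.3, 0], [0, 0, 0], 0], [[-22, -13.3, 0], [0, 0, 0], 0], [[-22, -13.3, 0], [0, 0, 0], 0], [[-22, -13.3, 0], [0, 0, 0], 0], [[-22, -13.3, 0], [0, 0, 0], 0], [[-22, -13.3, 0], [0, 0, 0], 0], [[-22, -13.3, 0], [0, 0, 0], 0], [[-22, -13.3, 0], [0, 0, 0], 0], [[-22, -13.3, 0], [0, 0, 0], 0], [[-22, -13.3, 0], [0, 0, 0], 0], [[0, 0, 0], [0, 0, 0], 0], [[0, 0, 0], [0, 0, 0], 0]])

```text
t: 2.8
tool_pos: [0.4605, 0.3008, 0.2067]
eef_rot: [3.142, -0.0, 2.977]
ft_force: [0.6, 0.2, -0.3]
width: 0.0004
grip_force: 0.0
```

```bash
cat >> h.py <<'E'
def go(x,y,z,yaw):
    s=monitor.get_obs(); p=s["tool_pos"]; d=np.array([x,y,z])-p; c,n=np.cos(yaw),np.sin(yaw)
    print("t",s["t"],"pos",p.round(4),"rot",s["eef_rot"].round(3),"F",s["ft_force"].round(1),"w",s["width"],"turnz",round(-((yaw-s["eef_rot"][2]+np.pi)%(2*np.pi)-np.pi),3),
      "shift",(1000*np.array([d[0]*c+d[1]*n,d[0]*n-d[1]*c,-d[2]])).round(1))
E
python3 -c "
from h import *
go(.4607,.3006,.095,2.978);go(.560,.2834,.095,2.978)"
```

```text
t 2.8 pos [0.4605 0.3008 0.2067] rot [ 3.142 -0.     2.977] F [ 0.6  0.2 -0.3] w 0.0004187572801609781 turnz -0.001 shift [ -0.3  -0.2 111.7]
t 2.8 pos [0.4605 0.3008 0.2067] rot [ 3.142 -0.     2.977] F [ 0.6  0.2 -0.3] w 0.0004187572801609781 turnz -0.001 shift [-101.    -0.9  111.7]
```

Emit:
jog_arm(moves=[[[0, 0, 20], [0, 0, 0], 0], [[0, 0, 25], [0, 0, 0], 0], [[0, 0, 25], [0, 0, 0], 0], [[0, 0, 22], [0, 0, 0], 0], [[0, 0, 20], [0, 0, 0], 0], [[0, 0, 0], [0, 0, 0], 0]])

```text
t: 3.4
tool_pos: [0.4585, 0.3012, 0.0929]
eef_rot: [-3.139, -0.004, 2.979]
ft_force: [-0.1, -0.4, 0.3]
width: 0.0006
grip_force: 0.0
```

Emit:
jog_arm(moves=[[[-6, 0, 0], [0, 0, 0], 0], [[-6, 0, 0], [0, 0, 0], 0], [[-6, 0, 0], [0, 0, 0], 0], [[-6, 0, 0], [0, 0, 0], 0], [[-6, 0, 0], [0, 0, 0], 0], [[-6, 0, 0], [0, 0, 0], 0], [[-6, 0, 0], [0, 0, 0], 0], [[-6, 0, 0], [0, 0, 0], 0], [[-6, 0, 0], [0, 0, 0], 0], [[-6, 0, 0], [0, 0, 0], 0]])

```text
t: 4.4
tool_pos: [0.5203, 0.291, 0.0948]
eef_rot: [-3.142, -0.0, 2.978]
ft_force: [0.1, -0.5, -0.9]
width: 0.0004
grip_force: 0.0
```

Run:
```python
from h import *
go(.560,.2834,.095,2.978)
a=save("side","s1.png");b=save("top","t1.png")
im=np.hstack([cv2.resize(a[90:215,215:315],None,fx=4,fy=4),cv2.resize(b[210:310,150:250],None,fx=4,fy=4)[:500].repeat(1,0) if 0 else cv2.resize(b[195:320,150:250],None,fx=4,fy=4)])
cv2.imwrite('pics/c1.png',im[:,:,::-1])
```

```text
t 4.4 pos [0.5203 0.291  0.0948] rot [-3.142 -0.     2.978] F [ 0.1 -0.5 -0.9] w 0.00039974703614859995 turnz -0.0 shift [-40.4  -1.   -0.2]
```

View pics/c1.png

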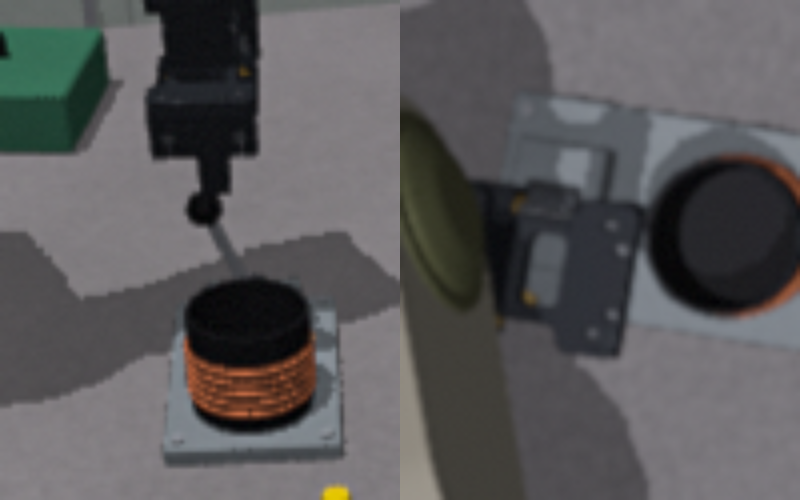

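Run:
```python
from h import *
p=monitor.get_obs()["tool_pos"]
for dz in(0,.02,.0187+.045): print(dz,proj("side",p+[0,0,dz]),proj("top",p+[0,0,dz]))
b=cv2.imread('pics/side0.png')
print(proj("side",[.226,.501,.207]),proj("side",[.226,.501,.27]))
a=cv2.imread('pics/s1.png')
im=np.hstack([cv2.resize(b[10:100,110:190],None,fx=5,fy=5),cv2.resize(a[95:185,230:310],None,fx=5,fy=5)])
cv2.imwrite('pics/c2.png',im)
```

```text
0 [269.29059748 146.89980648] [178.62357164 255.79529483]
0.02 [268.77740739 140.61350991] [175.58150261 256.04111378]
0.0637 [267.62266995 126.46861074] [168.46068337 256.61652226]
[157.45088923  91.83830696] [152.67308015  70.75094269]
```

View pics/c2.png

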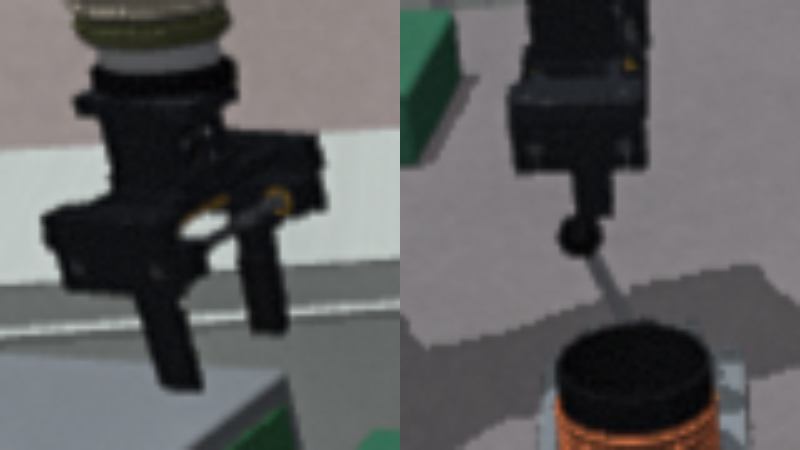

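The crops show the whole ball at (266,142) in the side view, so it has not moved. The finger end is at about row 138, some 9 px above where the reported TCP projects, which means the fingers sit about 28 mm too high and passed over the ball. I'll back off, go lower to a height that is safe either way, and push again.

Emit:
jog_arm(moves=[[[15, 0, 0], [0, 0, 0], 0], [[15, 0, 0], [0, 0, 0], 0], [[15, 0, 0], [0, 0, 0], 0], [[15, 0, 0], [0, 0, 0], 0], [[15, 0, 0], [0, 0, 0], 0], [[0, 0, 10], [0, 0, 0], 0], [[0, 0, 14], [0, 0, 0], 0], [[0, 0, 4], [0, 0, 0], 0], [[0, 0, 0], [0, 0, 0], 0]])

```text
t: 5.4
tool_pos: [0.4459, 0.303, 0.066]
eef_rot: [-3.141, -0.001, 2.978]
ft_force: [-0.5, 0.1, 0.0]
width: 0.0002
grip_force: 0.0
```

Run:
```python
from h import *
go(.544,.286,.067,2.978)
p=monitor.get_obs()["tool_pos"]
print(proj("side",p),proj("side",p+[0,0,.028]),proj("top",p))
a=save("side","s2.png");b=save("top","t2.png")
im=np.hstack([cv2.resize(a[95:185,215:305],None,fx=4,fy=4),cv2.resize(b[225:315,140:230],None,fx=4,fy=4)])
cv2.imwrite('pics/c3.png',im[:,:,::-1])
```

```text
t 5.4 pos [0.4459 0.303  0.066 ] rot [-3.141e+00 -1.000e-03  2.978e+00] F [-0.5  0.1  0. ] w 0.00021034681911050196 turnz -0.0 shift [-99.5  -0.8  -1. ]
[243.66249132 156.72182121] [242.62011826 148.08920172] [176.59719981 290.79298864]
```

View pics/c3.png

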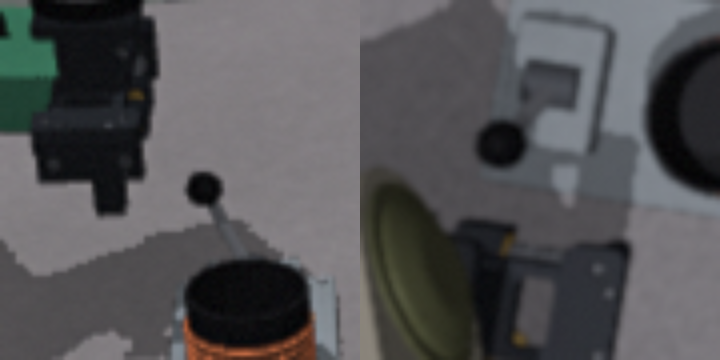

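The fingers end at (242.5,148) in the side view, which matches the reported TCP plus 28 mm in z. The real finger ends are therefore at about z = 0.094, in front of the ball, so I can push.

Emit:
jog_arm(moves=[[[-8, 0, 0], [0, 0, 0], 0], [[-8, 0, 0], [0, 0, 0], 0], [[-8, 0, 0], [0, 0, 0], 0], [[-8, 0, 0], [0, 0, 0], 0], [[-8, 0, 0], [0, 0, 0], 0], [[-8, 0, 0], [0, 0, 0], 0], [[-8, 0, 0], [0, 0, 0], 0], [[-8, 0, 0], [0, 0, 0], 0], [[-6, 0, 0], [0, 0, 0], 0], [[0, 0, 0], [0, 0, 0], 0]])

```text
t: 6.5
tool_pos: [0.5157, 0.2916, 0.0667]
eef_rot: [3.141, 0.001, 2.977]
ft_force: [-0.1, -0.8, -0.0]
width: 0.0004
grip_force: 0.0
```

Emit:
jog_arm(moves=[[[-6, 0, 0], [0, 0, 0], 0], [[-6, 0, 0], [0, 0, 0], 0], [[-6, 0, 0], [0, 0, 0], 0], [[-6, 0, 0], [0, 0, 0], 0], [[0, 0, 0], [0, 0, 0], 0]])

```text
t: 7.0
tool_pos: [0.5394, 0.2877, 0.0667]
eef_rot: [3.142, 0.0, 2.977]
ft_force: [-0.0, 0.3, 1.1]
width: 0.0004
grip_force: 0.0
```

Run:
```python
from h import *
a=save("side","s3.png")
for r in vision.cut_out("side","switch_tip")[:3]: print(r["p"],r["rect"])
b=save("top","t3.png")
for r in vision.cut_out("top","switch_tip")[:3]: print(r["p"],r["rect"])
cv2.imwrite('pics/c4.png',np.hstack([cv2.resize(a[95:185,225:315],None,fx=4,fy=4),cv2.resize(b[205:295,140:230],None,fx=4,fy=4)])[:,:,::-1])
```

```text
0.71 [317.2, 299.1, 80.8, 137.5]
0.34 [379.3, 191.1, 23.8, 28.5]
0.21 [327.4, 285.5, 14.5, 35.6]
```

View pics/c4.png

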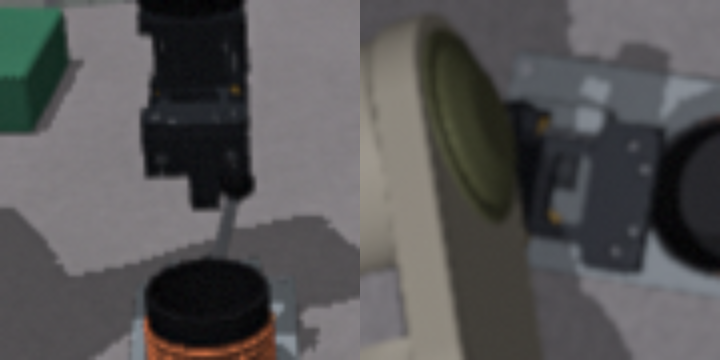

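The lever has gone past midway, with the ball now at (284,141) in the side view. I'll finish the push in small steps.

Emit:
jog_arm(moves=[[[-3, 0, 0], [0, 0, 0], 0], [[-3, 0, 0], [0, 0, 0], 0], [[-2, 0, 0], [0, 0, 0], 0], [[-2, 0, 0], [0, 0, 0], 0], [[0, 0, 0], [0, 0, 0], 0]])

```text
t: 7.7
tool_pos: [0.5487, 0.2862, 0.0668]
eef_rot: [-3.142, 0.0, 2.978]
ft_force: [-0.4, -0.1, 0.2]
width: 0.0001
grip_force: 0.0
```

Emit:
jog_arm(moves=[[[-2, 0, 0], [0, 0, 0], 0], [[-2, 0, 0], [0, 0, 0], 0], [[-2, 0, 0], [0, 0, 0], 0], [[0, 0, 0], [0, 0, 0], 0]])

```text
t: 8.1
tool_pos: [0.5546, 0.2853, 0.0668]
eef_rot: [3.142, 0.0, 2.978]
ft_force: [0.2, 1.1, 0.0]
width: 0.0005
grip_force: 0.1
```

Run:
```python
from h import *
go(.56,.2834,.067,2.978)
for q in((.578,.2787),(.585,.281)): print(proj("side",[*q,.107]),proj("top",[*q,.107]))
a=vision.grab_frame("side").astype(int)
m=(a.max(2)<45)[125:160,265:310]
for r in m[::1]: print(''.join('#' if x else '.' for x in r))
```

```text
t 8.1 pos [0.5546 0.2853 0.0668] rot [3.142 0.    2.978] F [0.2 1.1 0. ] w 0.0005436691809773701 turnz -0.0 shift [-5.6 -1.  -0.2]
[289.65996979 142.74561288] [183.02560028 227.83272643]
[291.93621634 142.11698986] [181.95784344 224.44643606]
..##.#.#..##################.................
..##########################.................
..##########################.................
..##########################.................
..##########################.................
..##########################.................
..##########################.................
..##########################.................
..##########################.................
..##########################.................
..##########################.................
..######################.###.................
...#####################.###.................
...###.###..###############..................
.............#######..#####..................
.............###############.................
.............###############.................
.............################................
.............################................
.............###############.................
..............######..#####..................
..............####.#...#.....................
.............................................
.............................................
.............................................
.............................................
.............................................
.............................................
.............................................
.............................................
.............................................
.............................................
.............................................
.............................................
...........###...............................
```

Emit:
jog_arm(moves=[[[-2, 0, 0], [0, 0, 0], 0], [[-1, 0, 0], [0, 0, 0], 0], [[0, 0, 0], [0, 0, 0], 0]])

```text
t: 8.45
tool_pos: [0.557, 0.2849, 0.0668]
eef_rot: [-3.141, -0.001, 2.978]
ft_force: [-2.6, 0.7, 0.1]
width: 0.0004
grip_force: 1.3
```

Emit:
jog_arm(moves=[[[-1, 0, 0], [0, 0, 0], 0], [[-1, 0, 0], [0, 0, 0], 0], [[0, 0, 0], [0, 0, 0], 0]])

```text
t: 8.75
tool_pos: [0.5572, 0.2848, 0.0666]
eef_rot: [-3.141, -0.005, 2.978]
ft_force: [-10.6, 1.8, 2.7]
width: -0.0
grip_force: 5.1
```

Emit:
jog_arm(moves=[[[5, 0, 0], [0, 0, 0], 0], [[15, 0, 0], [0, 0, 0], 0], [[15, 0, 0], [0, 0, 0], 0], [[0, 0, -15], [0, 0, 0], 0], [[0, 0, -25], [0, 0, 0], 0], [[0, 0, -35], [0, 0, 0], 0], [[0, 0, -35], [0, 0, 0], 0], [[0, 0, -35], [0, 0, 0], 0], [[0, 0, -35], [0, 0, 0], 0], [[0, 0, -14], [0, 0, 0], 0], [[0, 0, 0], [0, 0, 0.145], 0], [[0, 0, 0], [0, 0, 0.145], 0], [[0, 0, 0], [0, 0, 0.145], 0], [[0, 0, 0], [0, 0, 0.145], 0], [[0, 0, 0], [0, 0, 0.145], 70], [[0, 0, 0], [0, 0, 0.145], 70], [[0, 0, 0], [0, 0, 0.145], 70], [[0, 0, 0], [0, 0, 0.145], 70], [[0, 0, 0], [0, 0, 0.149], 70]])

```text
t: 10.65
tool_pos: [0.5252, 0.2901, 0.2611]
eef_rot: [3.14, 0.0, 1.662]
ft_force: [-0.8, -0.3, -0.6]
width: 0.0384
grip_force: 0.0
```

Run:
```python
from h import *
go(.5278,-.2425,.26,1.669)
print(monitor.get_obs()["joint_pos"])
a=save("side","s4.png")
p=monitor.get_obs()["tool_pos"];print(proj("side",p),proj("side",p+[0,0,.028]))
a=a.astype(int)
m=(a.max(2)<45)
for r in m[125:160,265:310:1][8:26]: print(''.join('#' if x else '.' for x in r))
```

```text
t 10.65 pos [0.5252 0.2901 0.2611] rot [3.14  0.    1.662] F [-0.8 -0.3 -0.6] w 0.03844426807216867 turnz -0.007 shift [-530.3  -49.6    1.1]
[ 3.07804499e-01  4.41709800e-01  1.04330942e+00 -4.30583151e-04
  1.65497961e+00  2.16066486e-01]
[266.4914484   90.77739334] [265.67178845  80.43247138]
.............................................
.............................................
.............................................
.............................................
.............................................
.............................................
.......................#####.................
......................#######................
......................#######................
.....................########................
.....................########................
......................#######................
......................#######................
.......................#####.................
.............................................
.............................................
.............................................
.............................................
```

Emit:
jog_arm(moves=[[[-15, -2, 0], [0, 0, 0], 70], [[-35, -3.2, 0], [0, 0, 0], 70], [[-35, -3.2, 0], [0, 0, 0], 70], [[-35, -3.2, 0], [0, 0, 0], 70], [[-35, -3.2, 0], [0, 0, 0], 70], [[-35, -3.2, 0], [0, 0, 0], 70], [[-35, -3.2, 0], [0, 0, 0], 70], [[-35, -3.2, 0], [0, 0, 0], 70], [[-35, -3.2, 0], [0, 0, 0], 70], [[-35, -3.2, 0], [0, 0, 0], 70], [[-35, -3.2, 0], [0, 0, 0], 70], [[-35, -3.2, 0], [0, 0, 0], 70], [[-35, -3.2, 0], [0, 0, 0], 70], [[-35, -3.2, 0], [0, 0, 0], 70], [[-35, -3.2, 0], [0, 0, 0], 70], [[-25, -3, 0], [0, 0, 0], 70], [[0, 0, 0], [0, 0, 0], 70], [[0, 0, 0], [0, 0, 0], 70]])

```text
t: 12.5
tool_pos: [0.5265, -0.2425, 0.2608]
eef_rot: [3.142, -0.0, 1.67]
ft_force: [-0.2, -1.0, -0.2]
width: 0.0699
grip_force: 0.0
```

Run:
```python
from h import *
go(.5278,-.2425,.168,1.669)
a=save("side","s5.png");b=save("top","t5.png")
p=monitor.get_obs()["tool_pos"]
for dz in(0,.028): print(dz,[proj("side",p+np.array([s*.035,s*.0035,dz])).round(1) for s in(-1,0,1)])
print('body nominal near bottom corners',[proj("side",p+np.array([s*.0935,-.0375,.0637])).round(1) for s in(-1,1)],[proj("side",p+np.array([s*.0935,-.0375,.0917])).round(1) for s in(-1,1)])
cv2.imwrite('pics/c5.png',np.hstack([cv2.resize(a[120:320,220:400],None,fx=2.2,fy=2.2),cv2.resize(b[150:350,360:540],None,fx=2.2,fy=2.2)])[:,:,::-1])
```

```text
t 12.5 pos [ 0.5265 -0.2425  0.2608] rot [ 3.142 -0.     1.67 ] F [-0.2 -1.  -0.2] w 0.06993311865609102 turnz 0.001 shift [-0.2  1.3 92.8]
0 [array([289.5, 206.4]), array([309.7, 202.3]), array([329.3, 198.4])]
0.028 [array([288.7, 192.4]), array([309.4, 188.4]), array([329.4, 184.5])]
body nominal near bottom corners [array([252.7, 189.9]), array([372. , 174.3])] [array([250.8, 173.8]), array([373.1, 158.7])]
```

View pics/c5.png

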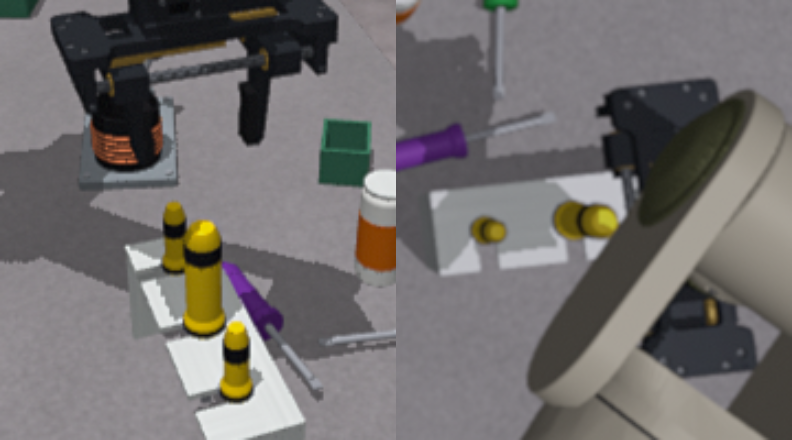

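The side crop shows the open fingers straddling the driver in x, with ends at about (286,195) and (334,184), again matching the TCP plus 28 mm. The green and purple look-alikes are now lying on the bench behind the rack. I'll check the earlier frames for when they fell, and where the white one is.

Run:
```python
from h import *
for f in("side0","s1","s2","s3","s4","s5","top0","t1","t2","t3","t5"):
    h=cv2.cvtColor(cv2.imread(f'pics/{f}.png'),cv2.COLOR_BGR2HSV); o=[]
    for lo,hi in(((125,100,40),(150,255,255)),((50,170,60),(68,255,255))):
        k,l,s,c=cv2.connectedComponentsWithStats(cv2.inRange(h,lo,hi)); 
        o+= [s[i].tolist() for i in sorted(range(1,k),key=lambda i:-s[i,4])[:1]]
    print(f,o)
a=cv2.imread('pics/t3.png')[210:340,360:520];b=cv2.imread('pics/s3.png')[200:380,220:420]
cv2.imwrite('pics/c6.png',np.hstack([cv2.resize(a,(390,317)),cv2.resize(b,(352,317))]))
```

```text
side0 [[360, 229, 21, 53, 803], [351, 207, 18, 50, 450]]
s1 [[321, 239, 27, 35, 303], [405, 260, 48, 18, 509]]
s2 [[321, 239, 27, 35, 301], [406, 260, 47, 18, 487]]
s3 [[321, 239, 27, 35, 303], [405, 260, 48, 18, 498]]
s4 [[321, 239, 27, 35, 303], [405, 260, 48, 18, 495]]
s5 [[321, 239, 28, 36, 309], [405, 260, 48, 18, 524]]
top0 [[440, 188, 29, 20, 393], [417, 187, 15, 15, 87]]
t1 [[345, 207, 47, 22, 592], [401, 109, 14, 45, 295]]
t2 [[345, 207, 47, 22, 593], [401, 109, 14, 45, 325]]
t3 [[345, 207, 47, 22, 592], [400, 109, 15, 45, 324]]
t5 [[345, 206, 47, 23, 587], [401, 109, 14, 45, 280]]
```

View pics/c6.png

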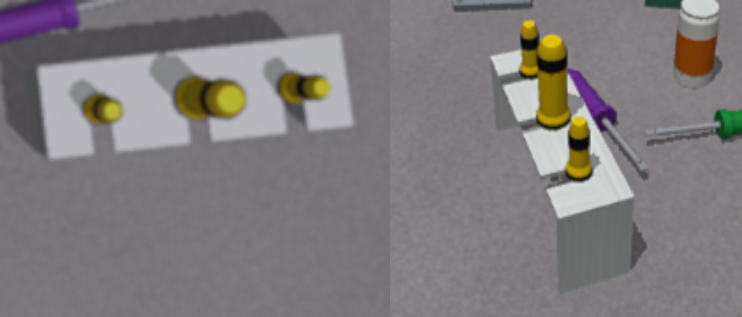

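The look-alikes toppled by themselves before t = 4.4, while the arm was far away, and the area in front of the rack is clear. I'll descend and grasp.

Emit:
jog_arm(moves=[[[0, 1.3, 10], [0, 0, 0], 70], [[0, 0, 20], [0, 0, 0], 70], [[0, 0, 25], [0, 0, 0], 70], [[0, 0, 25], [0, 0, 0], 70], [[0, 0, 20], [0, 0, 0], 70], [[0, 0, 15], [0, 0, 0], 70], [[0, 0, 0], [0, 0, 0], 70]])

```text
t: 13.3
tool_pos: [0.5275, -0.2405, 0.1435]
eef_rot: [-3.138, -0.003, 1.67]
ft_force: [0.4, -0.2, 0.5]
width: 0.0704
grip_force: 0.0
```

Emit:
jog_arm(force=25, moves=[[[0, 0, 0], [0, 0, 0], 25], [[0, 0, 0], [0, 0, 0], 20], [[0, 0, 0], [0, 0, 0], 20], [[0, 0, 0], [0, 0, 0], 20], [[0, 0, 0], [0, 0, 0], 20], [[0, 0, 0], [0, 0, 0], 20]])

```text
t: 13.9
tool_pos: [0.5283, -0.2421, 0.1461]
eef_rot: [3.141, 0.0, 1.669]
ft_force: [-0.2, 0.5, 1.7]
width: 0.029
grip_force: 25.0
```

Run:
```python
from h import *
go(.5278,-.2425,.168,1.669)
a=save("side","s6.png")
cv2.imwrite('pics/c7.png',cv2.resize(a[150:330,230:400],None,fx=3,fy=3)[:,:,::-1])
```

```text
t 13.9 pos [ 0.5283 -0.2421  0.1461] rot [3.141 0.    1.669] F [-0.2  0.5  1.7] w 0.02902387564229837 turnz -0.0 shift [ -0.4  -0.5 -21.9]
```

View pics/c7.png

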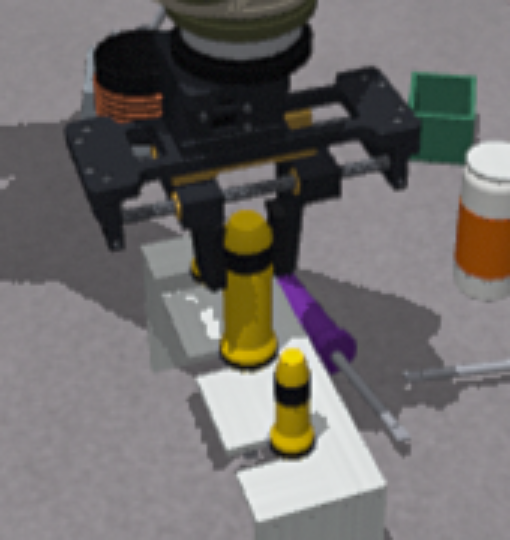

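The side crop shows the fingers gripping the big driver's handle and clear of the neighbours; the opening is 29 mm. I'll lift it.

Emit:
jog_arm(force=40, moves=[[[0, 0, -5], [0, 0, 0], 20], [[0, 0, -10], [0, 0, 0], 20], [[0, 0, -15], [0, 0, 0], 20], [[0, 0, -20], [0, 0, 0], 20], [[0, 0, -20], [0, 0, 0], 20], [[0, 0, -25], [0, 0, 0], 20], [[0, 0, -25], [0, 0, 0], 20], [[0, 0, -25], [0, 0, 0], 20], [[0, 0, -25], [0, 0, 0], 20], [[0, 0, -20], [0, 0, 0], 20], [[0, 0, -10], [0, 0, 0], 20], [[0, 0, 0], [0, 0, 0], 20]])

```text
t: 15.15
tool_pos: [0.5285, -0.2421, 0.3472]
eef_rot: [3.14, 0.002, 1.669]
ft_force: [0.2, 0.3, -1.5]
width: 0.0292
grip_force: 40.0
```

Run:
```python
from h import *
go(.523,.1813,.346,1.669)
a=save("side","s7.png")
p=monitor.get_obs()["tool_pos"]
print('tip pred',proj("side",p+[0,0,-.0311-.095]),'top pred',proj("side",p+[0,0,-.0311+.105]))
h=cv2.cvtColor(a,cv2.COLOR_RGB2HSV)
k,l,s,c=cv2.connectedComponentsWithStats(cv2.inRange(h,(20,120,60),(33,255,255))); print(s[1:].tolist())
for r in vision.cut_out("side","driver")[:3]: print(r["p"],r["rect"])
```

```text
t 15.15 pos [ 0.5285 -0.2421  0.3472] rot [3.140e+00 2.000e-03 1.669e+00] F [ 0.2  0.3 -1.5] w 0.029232893582449838 turnz -0.0 shift [421.9  36.    1.2]
tip pred [311.09167737 222.03403761] top pred [308.59328778 114.37891673]
[[280, 80, 57, 12, 206], [273, 87, 2, 7, 9], [327, 88, 4, 11, 21], [280, 94, 4, 11, 23], [301, 112, 19, 16, 242], [300, 134, 22, 44, 777], [305, 179, 1, 1, 1], [315, 179, 1, 1, 1], [308, 180, 5, 1, 5], [294, 212, 10, 11, 85], [294, 227, 12, 16, 149], [322, 266, 11, 13, 114], [320, 284, 15, 17, 197]]
0.9 [310.4, 168.2, 25.4, 111.2]
0.88 [344.4, 266.5, 41.9, 59.7]
0.78 [169.4, 281.5, 63.8, 60.3]
```

Emit:
jog_arm(moves=[[[12, 1, 0], [0, 0, 0], 20], [[25, 2, 0], [0, 0, 0], 20], [[35, 3, 0], [0, 0, 0], 20], [[35, 3, 0], [0, 0, 0], 20], [[35, 3, 0], [0, 0, 0], 20], [[35, 3, 0], [0, 0, 0], 20], [[35, 3, 0], [0, 0, 0], 20], [[35, 3, 0], [0, 0, 0], 20], [[35, 3, 0], [0, 0, 0], 20], [[35, 3, 0], [0, 0, 0], 20], [[35, 3, 0], [0, 0, 0], 20], [[35, 3, 0], [0, 0, 0], 20], [[23, 2, 0], [0, 0, 0], 20], [[12, 1, 0], [0, 0, 0], 20], [[0, 0, 0], [0, 0, 0], 20], [[0, 0, 0], [0, 0, 0], 20]])

```text
t: 16.85
tool_pos: [0.5227, 0.181, 0.3455]
eef_rot: [-3.141, 0.0, 1.669]
ft_force: [0.1, -1.1, -1.5]
width: 0.029
grip_force: 40.0
```

Run:
```python
from h import *
go(.523,.1813,.176,1.669)
a=save("side","s8.png")
p=monitor.get_obs()["tool_pos"]
print('tip pred',proj("side",p+[0,0,-.0311-.095]),'top pred',proj("side",p+[0,0,-.0311+.105]))
for r in vision.cut_out("side","driver")[:2]: print(r["p"],r["rect"])
b=save("top","t8.png")
for r in vision.cut_out("top","driver")[:2]: print(r["p"],r["rect"])
print('top tip',proj("top",p+[0,0,-.0311-.095]))
```

```text
t 16.85 pos [0.5227 0.181  0.3455] rot [-3.141  0.     1.669] F [ 0.1 -1.1 -1.5] w 0.028960123868864648 turnz -0.0 shift [  0.3   0.3 169.5]
tip pred [272.69762662 122.34806695] top pred [266.59691362  39.92388839]
0.95 [271.2, 83.0, 15.5, 86.9]
0.84 [409.2, 273.0, 90.1, 18.4]
0.87 [360.4, 374.8, 66.8, 48.6]
0.86 [210.2, 256.9, 20.3, 27.7]
top tip [218.10602968 255.61521838]
```

Emit:
jog_arm(moves=[[[0, 0, 10], [0, 0, 0], 20], [[0, 0, 20], [0, 0, 0], 20], [[0, 0, 25], [0, 0, 0], 20], [[0, 0, 25], [0, 0, 0], 20], [[0, 0, 20], [0, 0, 0], 20], [[0, 0, 15], [0, 0, 0], 20], [[0, 0, 15], [0, 0, 0], 20], [[0, 0, 15], [0, 0, 0], 20], [[0, 0, 12], [0, 0, 0], 20], [[0, 0, 8], [0, 0, 0], 20], [[0, 0, 0], [0, 0, 0], 20], [[0, 0, 0], [0, 0, 0], 20]])

```text
t: 18.25
tool_pos: [0.523, 0.1814, 0.1811]
eef_rot: [3.141, -0.0, 1.669]
ft_force: [0.4, 0.5, -1.4]
width: 0.0288
grip_force: 40.0
```

Run:
```python
from h import *
go(.523,.1813,.176,1.669)
a=save("side","s9.png");b=save("top","t9.png")
print([ (r["p"],r["rect"]) for r in vision.cut_out("side","driver")[:1]])
cv2.imwrite('pics/c8.png',np.hstack([cv2.resize(a[70:210,210:330],None,fx=3,fy=3),cv2.resize(b[190:330,150:270],None,fx=3,fy=3)])[:,:,::-1])
```

```text
t 18.25 pos [0.523  0.1814 0.1811] rot [ 3.141 -0.     1.669] F [ 0.4  0.5 -1.4] w 0.028759549443372615 turnz -0.0 shift [-0.1  0.   5.1]
[(0.97, [407.5, 271.4, 93.6, 17.6])]
```

View pics/c8.png

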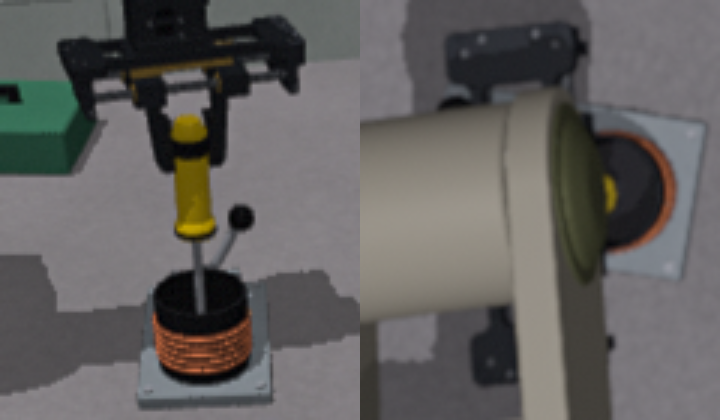

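The side crop shows the blade entering the pot mouth centred, at (276,170), with the lever leaning to the back and no contact force. I'll go a little deeper, hold, and lift out.

Emit:
jog_arm(moves=[[[0, 0, 4], [0, 0, 0], 20], [[0, 0, 4], [0, 0, 0], 20], [[0, 0, 0], [0, 0, 0], 20], [[0, 0, 0], [0, 0, 0], 20], [[0, 0, 0], [0, 0, 0], 20], [[0, 0, 0], [0, 0, 0], 20], [[0, 0, 0], [0, 0, 0], 20], [[0, 0, 0], [0, 0, 0], 20], [[0, 0, 0], [0, 0, 0], 20], [[0, 0, 0], [0, 0, 0], 20], [[0, 0, 0], [0, 0, 0], 20], [[0, 0, 0], [0, 0, 0], 20], [[0, 0, 0], [0, 0, 0], 20], [[0, 0, 0], [0, 0, 0], 20], [[0, 0, 0], [0, 0, 0], 20], [[0, 0, 0], [0, 0, 0], 20], [[0, 0, 0], [0, 0, 0], 20]])

```text
t: 20.1
tool_pos: [0.5229, 0.1815, 0.1728]
eef_rot: [-3.142, -0.0, 1.669]
ft_force: [-0.1, -0.7, -1.9]
width: 0.029
grip_force: 40.0
```

Emit:
jog_arm(moves=[[[0, 0, -8], [0, 0, 0], 20], [[0, 0, -15], [0, 0, 0], 20], [[0, 0, -20], [0, 0, 0], 20], [[0, 0, -25], [0, 0, 0], 20], [[0, 0, -25], [0, 0, 0], 20], [[0, 0, -25], [0, 0, 0], 20], [[0, 0, -25], [0, 0, 0], 20], [[0, 0, -20], [0, 0, 0], 20], [[0, 0, -10], [0, 0, 0], 20], [[0, 0, 0], [0, 0, 0], 20]])

```text
t: 21.1
tool_pos: [0.5231, 0.1815, 0.3471]
eef_rot: [3.139, -0.0, 1.669]
ft_force: [0.2, -0.0, -1.9]
width: 0.0289
grip_force: 40.0
```

```bash
python3 -c "
from h import *
go(.5283,-.2440,.346,1.669)"
```

```text
t 21.1 pos [0.5231 0.1815 0.3471] rot [ 3.139 -0.     1.669] F [ 0.2 -0.  -1.9] w 0.028897153853321426 turnz -0.0 shift [-424.   -36.5    1.1]
```

Emit:
jog_arm(moves=[[[-12, -1, 0], [0, 0, 0], 20], [[-25, -2, 0], [0, 0, 0], 20], [[-35, -3, 0], [0, 0, 0], 20], [[-35, -3, 0], [0, 0, 0], 20], [[-35, -3, 0], [0, 0, 0], 20], [[-35, -3, 0], [0, 0, 0], 20], [[-35, -3, 0], [0, 0, 0], 20], [[-35, -3, 0], [0, 0, 0], 20], [[-35, -3, 0], [0, 0, 0], 20], [[-35, -3, 0], [0, 0, 0], 20], [[-35, -3, 0], [0, 0, 0], 20], [[-35, -3, 0], [0, 0, 0], 20], [[-25, -2.5, 0], [0, 0, 0], 20], [[-12, -1, 0], [0, 0, 0], 20], [[0, 0, 0], [0, 0, 0], 20], [[0, 0, 0], [0, 0, 0], 20]])

```text
t: 22.7
tool_pos: [0.5279, -0.2433, 0.3456]
eef_rot: [-3.141, -0.001, 1.669]
ft_force: [-1.0, 0.7, -1.6]
width: 0.0287
grip_force: 40.0
```

Emit:
jog_arm(moves=[[[0, 0, 10], [0, 0, 0], 20], [[0, 0, 20], [0, 0, 0], 20], [[0, 0, 25], [0, 0, 0], 20], [[0, 0, 20], [0, 0, 0], 20], [[0, 0, 10], [0, 0, 0], 20], [[0, 0, 0], [0, 0, 0], 20], [[0, 0, 0], [0, 0, 0], 20]])

```text
t: 23.4
tool_pos: [0.5283, -0.2438, 0.2617]
eef_rot: [3.141, 0.001, 1.669]
ft_force: [-0.5, -0.8, -0.0]
width: 0.0288
grip_force: 40.0
```

Run:
```python
from h import *
go(.5283,-.2440,.147,1.669)
a=save("side","s10.png")
p=monitor.get_obs()["tool_pos"]
print('tip pred',proj("side",p+[0,0,-.0311-.095]),'top pred',proj("side",p+[0,0,-.0311+.105]))
print([ (round(r["p"],2),r["rect"]) for r in vision.cut_out("side","driver")[:3]])
```

```text
t 23.4 pos [ 0.5283 -0.2438  0.2617] rot [3.141e+00 1.000e-03 1.669e+00] F [-0.5 -0.8 -0. ] w 0.028796104632091604 turnz 0.0 shift [ -0.2  -0.  114.7]
tip pred [312.20568295 258.80726323] top pred [310.05715165 164.37911576]
[(0.9, [312.6, 213.8, 22.9, 97.9]), (0.81, [169.6, 283.2, 66.3, 64.9]), (0.77, [346.8, 267.5, 45.4, 56.3])]
```

Emit:
jog_arm(moves=[[[0, 0, 5], [0, 0, 0], 20], [[0, 0, 8], [0, 0, 0], 20], [[0, 0, 10], [0, 0, 0], 20], [[0, 0, 10], [0, 0, 0], 20], [[0, 0, 0], [0, 0, 0], 20]])

```text
t: 24.0
tool_pos: [0.5274, -0.2436, 0.2259]
eef_rot: [-3.139, -0.002, 1.669]
ft_force: [-1.1, 0.2, -1.5]
width: 0.0287
grip_force: 40.0
```

Emit:
jog_arm(moves=[[[0, 0, 15], [0, 0, 0], 20], [[0, 0, 20], [0, 0, 0], 20], [[0, 0, 20], [0, 0, 0], 20], [[0, 0, 12], [0, 0, 0], 20], [[0, 0, 6], [0, 0, 0], 20], [[0, 0, 0], [0, 0, 0], 20], [[0, 0, 0], [0, 0, 0], 20]])

```text
t: 24.7
tool_pos: [0.5284, -0.2443, 0.1556]
eef_rot: [3.141, 0.001, 1.669]
ft_force: [0.8, 0.2, -1.3]
width: 0.029
grip_force: 40.0
```

Emit:
jog_arm(moves=[[[0, 0, 2], [0, 0, 0], 20], [[0, 0, 2], [0, 0, 0], 20], [[0, 0, 2], [0, 0, 0], 20], [[0, 0, 1], [0, 0, 0], 20], [[0, 0, 0], [0, 0, 0], 20]])

```text
t: 25.2
tool_pos: [0.528, -0.244, 0.1477]
eef_rot: [-3.141, -0.0, 1.669]
ft_force: [-0.2, 0.4, -1.7]
width: 0.029
grip_force: 40.0
```

Emit:
jog_arm(moves=[[[0, 0, 1], [0, 0, 0], 20], [[0, 0, 0.5], [0, 0, 0], 20], [[0, 0, 0], [0, 0, 0], 20]])

```text
t: 25.5
tool_pos: [0.528, -0.244, 0.1463]
eef_rot: [-3.141, -0.0, 1.669]
ft_force: [-0.2, 0.5, -1.6]
width: 0.0289
grip_force: 40.0
```

Emit:
jog_arm(moves=[[[0, 0, 0.5], [0, 0, 0], 20], [[0, 0, 0.5], [0, 0, 0], 20], [[0, 0, 0], [0, 0, 0], 20]])

```text
t: 25.8
tool_pos: [0.5281, -0.2442, 0.1461]
eef_rot: [3.141, 0.001, 1.669]
ft_force: [-2.5, 1.1, 5.7]
width: 0.0288
grip_force: 40.0
```

Emit:
jog_arm(moves=[[[0, 0, 0], [0, 0, 0], 32], [[0, 0, 0], [0, 0, 0], 36], [[0, 0, 0], [0, 0, 0], 45], [[0, 0, 0], [0, 0, 0], 60], [[0, 0, 0], [0, 0, 0], 70], [[0, 0, 0], [0, 0, 0], 70], [[0, 0, -8], [0, 0, 0], 70], [[0, 0, -20], [0, 0, 0], 70], [[0, 0, -30], [0, 0, 0], 70], [[0, 0, -30], [0, 0, 0], 70], [[0, 0, -30], [0, 0, 0], 70], [[0, 0, -20], [0, 0, 0], 70], [[0, 0, 0], [0, 0, 0], 70], [[0, 0, 0], [0, 0, 0], 70]])

```text
t: 27.2
tool_pos: [0.5279, -0.2439, 0.2829]
eef_rot: [-3.141, -0.0, 1.669]
ft_force: [0.5, -0.3, -0.4]
width: 0.0701
grip_force: 0.0
```

Run:
```python
from h import *
go(.5283,-.2440,.147,1.669)
a=save("side","s11.png")
h=lambda f:cv2.cvtColor(cv2.imread('pics/'+f),cv2.COLOR_BGR2HSV)
for f in("side0.png","s11.png"):
    k,l,s,c=cv2.connectedComponentsWithStats(cv2.inRange(h(f),(20,120,60),(33,255,255))); print(f,[x for x in s[1:].tolist() if x[4]>60])
a=a[:,:,::-1]
cv2.imwrite('pics/c9.png',np.hstack([cv2.resize(a[195:345,250:380],None,fx=3,fy=3),cv2.resize(a[110:260,240:370],None,fx=3,fy=3)]))
```

```text
t 27.2 pos [ 0.5279 -0.2439  0.2829] rot [-3.141 -0.     1.669] F [ 0.5 -0.3 -0.4] w 0.07006879930073655 turnz -0.0 shift [-1.000e-01  4.000e-01  1.359e+02]
side0.png [[294, 212, 10, 11, 87], [294, 220, 28, 52, 818], [322, 266, 11, 13, 114], [320, 284, 15, 17, 193]]
s11.png [[271, 126, 52, 11, 118], [294, 212, 10, 11, 86], [294, 221, 28, 52, 839], [322, 266, 11, 13, 117], [320, 284, 15, 17, 196]]
```

View pics/c9.png

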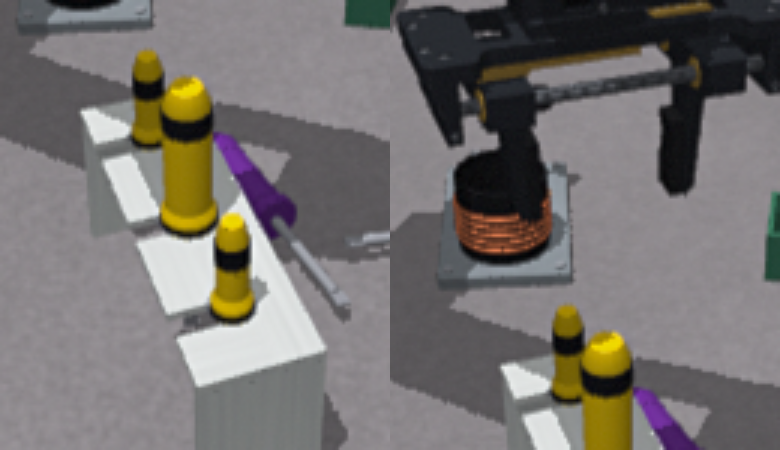

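The driver hangs upright in the middle slot as it did at the start. The neighbours have not moved, the fingers are clear, and the switch ball was last seen in its on position at (290,142). Handing in.

```bash
python3 -c "
from h import *
print(finish_job())"
```

```text
the job is handed in; nothing more can be done
None
```

The job is handed in: I pushed the switch to its on stop, held the screwdriver tip about 5 cm below the pot rim for over a second, and hung it back upright in the middle slot. The green, purple and white look-alikes had toppled by themselves early on, with the arm far away.

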